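# Find the lock case with its mechanism and set it home in the jig

## Task

Only one of the three look-alike lock cases on the bench has its mechanism inside: find it by its weight and lay it flat in the assembly jig, keyhole side up and either end first, pushed fully home so that its long side lies against the fence and its end against the stop. Leave the two empty cases lying flat on the bench, keyhole side up and clear of the jig, and do not disturb the tools, the oil bottle or the jar.

Things in the scene. Friction and masses are not known exactly. Their poses are not given: they have to be found in the camera images.
- case_1: one of three identical-looking flat steel lock cases, a closed box 150 mm long (its x), 64 mm wide (its y), 36 mm thick (its z), lying flat with its keyhole side up, brass edge plate at its +x end. Origin: centre of its underside. An empty case weighs about 0.23 kg, the one with its mechanism inside about 0.7 kg; any of the three may be it. Take it across its width from above
- case_2: one of three identical-looking flat steel lock cases, a closed box 150 mm long (its x), 64 mm wide (its y), 36 mm thick (its z), lying flat with its keyhole side up, brass edge plate at its +x end. Origin: centre of its underside. An empty case weighs about 0.23 kg, the one with its mechanism inside about 0.7 kg; any of the three may be it. Take it across its width from above
- case_3: one of three identical-looking flat steel lock cases, a closed box 150 mm long (its x), 64 mm wide (its y), 36 mm thick (its z), lying flat with its keyhole side up, brass edge plate at its +x end. Origin: centre of its underside. An empty case weighs about 0.23 kg, the one with its mechanism inside about 0.7 kg; any of the three may be it. Take it across its width from above
- jig: assembly jig fixed to the bench: grey base plate 240 x 125 mm, 10 mm thick; origin under its centre, x along its length. Along its +y edge runs a low aluminium fence (inner face at y = +46.5 mm, 14 mm wide, top 9 mm above the plate); across its +x end stands an aluminium end stop (inner face at x = +104 mm, top 22 mm above the plate). The other two sides are open
- home (a point): point on the top of the jig plate (10 mm above the bench), axes as the jig: where the underside centre of a case lies when the case is against both fence and stop (75 mm from the stop, 32 mm from the fence)
- oil_bottle: small green oil bottle with black cap, 38 mm diameter, 85 mm tall, upright; bystander; origin under its centre
- screwdriver: screwdriver with red handle, 210 mm long, lying; bystander
- wrench: steel wrench, 180 mm long, lying; bystander
- hammer: hammer, 260 mm long, lying; bystander
- jar: clear jar with black lid, 64 mm diameter, 75 mm tall; bystander
There are look-alikes about, which are no part of the job. Leave any black or brown look-alike of the case_1 alone.

How it is judged (in metres and radians):
At the end, for the whole second after the job is handed in: The case with the mechanism rests in the jig, flat, keyhole side up, within 3 mm of its place against fence and stop, parallel within 0.03 rad; the two empty cases rest flat on the bench (within 6 mm), keyhole side up, off the jig. Tilts under 0.06 rad (((x of case_1 in the frame of home between -0.003 and 0.003 m and y of case_1 in the frame of home between -0.003 and 0.003 m and z of case_1 in the frame of home between -0.003 and 0.003 m and angle between each of case_1, case_2, case_3's own z axis and vertical below 0.06 rad and angle between the x axis of case_1 and the x axis of home, either way round below 0.03 rad and linear speed of each of case_1, case_2, case_3 below 0.01 m/s and contact force between case_1 and jig above 4.4 N and height (world z) of each of case_2, case_3 below 0.006 m and contact force between each of case_2, case_3 and jig below 0.3 N and contact force between each of case_2, case_3 and anything else below 3.8 N) or (x of case_2 in the frame of home between -0.003 and 0.003 m and y of case_2 in the frame of home between -0.003 and 0.003 m and z of case_2 in the frame of home between -0.003 and 0.003 m and angle between each of case_2, case_1, case_3's own z axis and vertical below 0.06 rad and angle between the x axis of case_2 and the x axis of home, either way round below 0.03 rad and linear speed of each of case_2, case_1, case_3 below 0.01 m/s and contact force between case_2 and jig above 4.4 N and height (world z) of each of case_1, case_3 below 0.006 m and contact force between each of case_1, case_3 and jig below 0.3 N and contact force between each of case_1, case_3 and anything else below 3.8 N) or (x of case_3 in the frame of home between -0.003 and 0.003 m and y of case_3 in the frame of home between -0.003 and 0.003 m and z of case_3 in the frame of home between -0.003 and 0.003 m and angle between each of case_3, case_1, case_2's own z axis and vertical below 0.06 rad and angle between the x axis of case_3 and the x axis of home, either way round below 0.03 rad and linear speed of each of case_3, case_1, case_2 below 0.01 m/s and contact force between case_3 and jig above 4.4 N and height (world z) of each of case_1, case_2 below 0.006 m and contact force between each of case_1, case_2 and jig below 0.3 N and contact force between each of case_1, case_2 and anything else below 3.8 N))); the robot touches nothing.
It fails at once if a bystander (oil bottle, jar, screwdriver, wrench, hammer) is moved by more than 30 mm (distance of any of oil_bottle, screwdriver, wrench, hammer, jar from where it was at the start of the episode above 0.03 m).
It also fails if it takes over 72 s, if anything falls off the work surface, if the arm or the gripper's body presses on something with over 40 N, if the wrist force passes 120 N, or if a joint passes its speed limit or range.

## Robot

A 6-joint arm with a two-finger parallel gripper is mounted at the origin on the work surface. World frame = base frame: x ahead of the robot, y to its left, z up, the work surface at z = 0. Lengths are in mm, angles in rad, forces in N, time in s.
With the tool pointing down it reaches from about 400 to 925 mm from the base axis. Payload 12.5 kg.
Tool frame: the origin (TCP) lies midway between the tips of the shut fingers; the grasp point (between the pads) lies 19 mm behind it; z points along the fingers, y is the line along which they close (so a half turn about z gives the same grasp; the last joint's range is limited). The gripper opens to 95 mm and grips with 3 to 60 N. Pads are 20 mm wide; open, the fingers measure 119 mm over their backs; the gripper's body (75 mm by 180 mm) begins 59 mm behind the grasp point.
Start: joints at [-1.425, 0.491, 1.559, -0, 1.092, -0.106], TCP at [155.74, -605.303, 214.661] pointing down, gripper open.
Joint ranges: [-3.1, 3.1], [-0.84, 2.19], [0.05, 2.79], [-1.13, 4.28], [0.06, 2.93], [-2.69, 2.69]. Speed limits (rad/s): [2.22, 2.22, 2.79, 3.14, 3.14, 3.14].

## Interface

Orientations are given as [roll, pitch, yaw] about the fixed x, y, z axes, in that order (R = Rz(yaw) Ry(pitch) Rx(roll)).
In Python, from cell import env gives the robot as it stands.
- The arm moves only by the tool carry_out, never from a script. Its argument "series" is a list of rows, each a list of 4 numbers: the shift along the world's x, y, z normalised to -1 to 1, where 1 is 5 cm, then the turn about the world's z normalised to -1 to 1, where 1 is 6 degrees. In form: [[x, y, z, turn], ...]. A call has exactly 5 rows; each row shifts and turns the commanded pose from where the row before left it; what a row does not reach is not made up. A row lasts 1/10 s, in which the tool goes at most 50 mm and 8.59 degrees, less where a joint would pass 70% of its speed; a pose out of reach is approached as far as the arm can. A call with a number of a shift or a turn outside -1 to 1 is refused whole. A call with a gripper value outside its range is refused whole. "fingers" is the closure, from -1 (fully open) to 1 (shut), set as the call begins (left out, the last holds). The fingers move at their own pace and stop on an object; the grip force is fixed at half the most. Time passes only in rows, so rows that do not move let the fingers close, or fill a call up. It gives the time, the measured TCP pose, the force, the opening and the grip force at its end, in the units of the state.
- env.state(): the state, without advancing time (a new reading comes with each control period).
- env.read_camera(name): name is "scene" or "side" or "wrist"; returns the picture (384x512x3 uint8, red, green, blue); there is no depth.
- env.calibration(name): a dict with "K" (3x3 intrinsics, pixels), "pose" (4x4, takes a point from camera to world coordinates). Camera axes: x right, y down, z forward; pixel columns grow to the right and rows downward; lengths in mm; the calibration is good to about 2 mm. The wrist camera is an equidistant fisheye: a pixel r from the principal point sees the ray r / f radians off the axis. A picture is of the moment at which its call begins: read the wrist's pose just before it. calibration takes no time and is no camera call; for the wrist camera it gives the pose at the moment of the call.
- env.job_done(): hands the job in; it is judged then, once.
Trained networks look in the newest picture that a camera, given by its name, has taken for a name from the list of things; names that differ only in an ending like _2 or _b are one class to them, and where a whole thing is asked for, a point or a joint stands for the part that bears it (a point fixed in the world has none). Each returns a list of dicts, best first, with "conf" (0 to 1); they miss things now and then, are a little off and sometimes report something else, mostly with a low value. They report only what shows in the picture. A call takes as long as a camera call. They do not tell look-alikes from the thing itself.
- env.look_for(camera, label): "position" ([row, column] as shares, 0 to 1, of the picture: columns of its width, rows of its height, amid what is visible of it).
The state is a dict: "t": time; "joints": joint angles; "qvel": joint speeds; "tau": joint torques, N m; "eef_pos": TCP position; "tcp_rot": TCP orientation; "ft_force": force on the tool from outside, world axes, zero at the start; "moment": the same for the moment, N m; "opening": opening from 0.0 (shut) to 1.0 (fully open); "grip_force": force on a finger pad.
Only numpy, scipy, OpenCV 4.12 (cv2) and the standard library are available. Lean on these libraries where they do the work, as an engineer would, in place of code of your own. Each camera call takes 0.05 s, during which the arm holds its last target. There are 200 camera calls.

## Working session

There is one attempt and no reset: what is moved stays moved. The work goes in short steps, Python scripts to look and compute and a tool call to move; the robot and the scene stay as the last step left them, time stands still between calls to the robot, and variables do not carry over. Pictures are saved under pics/ and viewed, at most 10 in all, crops included, and the job is handed in when it is done.

Besides the shell and the picture viewer there is one more tool, called after "Call:" as name(argument=value, ...) on one line, values as JSON. carry_out: Moves the arm, as the interface text tells. Its arguments: {"type":"object","properties":{"series":{"type":"array","items":{"type":"array","items":{"type":"number","minimum":-1,"maximum":1}}},"fingers":{"type":"number"}},"required":["series"]}

```bash
mkdir -p pics; cat > h.py <<'E'
from cell import env
import numpy as np, cv2
def snap(c,n):
    cal=env.calibration(c); im=env.read_camera(c); cv2.imwrite(f'pics/{n}.png',im[:,:,::-1]); np.savez(f'pics/{n}.npz',K=cal['K'],pose=cal['pose']); return im
def ray(n,px,wrist=False):
    d=np.load(f'pics/{n}.npz');K,P=d['K'],d['pose']
    x=(px[0]-K[0,2])/K[0,0];y=(px[1]-K[1,2])/K[1,1]
    if wrist:
        r=np.hypot(x,y); v=np.array([x/r*np.sin(r),y/r*np.sin(r),np.cos(r)]) if r>0 else np.array([0,0,1.])
    else: v=np.array([x,y,1.]); v/=np.linalg.norm(v)
    return P[:3,3],P[:3,:3]@v
def atz(n,px,z,wrist=False):
    o,d=ray(n,px,wrist); return o+d*(z-o[2])/d[2]
def tri(a,b):
    A=np.zeros((3,3));B=np.zeros(3)
    for o,d in(a,b):
        M=np.eye(3)-np.outer(d,d);A+=M;B+=M@o
    p=np.linalg.solve(A,B); return p,[np.linalg.norm((np.eye(3)-np.outer(d,d))@(p-o)) for o,d in(a,b)]
def proj(n,p):
    d=np.load(f'pics/{n}.npz');K,P=d['K'],d['pose'];q=P[:3,:3].T@(np.array(p)-P[:3,3]);return (K@q/q[2])[:2]
E
python3 - <<'E'
from h import *
np.set_printoptions(precision=1,suppress=True)
for c in('scene','side','wrist'):
    snap(c,c+'0'); print(c,env.calibration(c)['pose'],env.calibration(c)['K'][0])
    for l in('case_1','jig'):
        print(l,[(round(d['position'][1]*512),round(d['position'][0]*384),round(d['conf'],2)) for d in env.look_for(c,l)])
s=env.state();print({k:s[k] for k in('t','eef_pos','tcp_rot','ft_force','opening')})
E
```

```text
scene [[  -0.9    0.4   -0.3  967.1]
 [   0.5    0.7   -0.5  601.3]
 [   0.    -0.5   -0.8 1334.5]
 [   0.     0.     0.     1. ]] [453.4   0.  260.2]
case_1 [(185, 140, 0.95), (279, 219, 0.9), (231, 156, 0.77), (280, 135, 0.75), (242, 188, 0.7), (319, 183, 0.68)]
jig [(337, 294, 0.98), (227, 281, 0.51)]
side [[  -0.9   -0.2    0.3  143.3]
 [  -0.4    0.5   -0.8 1036.9]
 [   0.    -0.9   -0.5  705.4]
 [   0.     0.     0.     1. ]] [390.5   0.  248.1]
case_1 [(308, 214, 0.98), (255, 156, 0.83), (255, 187, 0.81), (324, 184, 0.79), (275, 174, 0.69), (251, 213, 0.68)]
jig [(223, 270, 0.74)]
wrist [[   0.3   -0.9   -0.2  221.1]
 [  -1.    -0.2   -0.1 -588.2]
 [  -0.     0.2   -1.   384.1]
 [   0.     0.     0.     1. ]] [297.3   0.  253.2]
case_1 [(111, 25, 0.82), (3, 22, 0.57)]
jig []
{'t': 0.45, 'eef_pos': array([ 155.8, -605.3,  214.6]), 'tcp_rot': array([-3.1, -0. ,  0.3]), 'ft_force': array([0.2, 0.3, 0.3]), 'opening': 1.0033048049996771}
```

View pics/scene0.png

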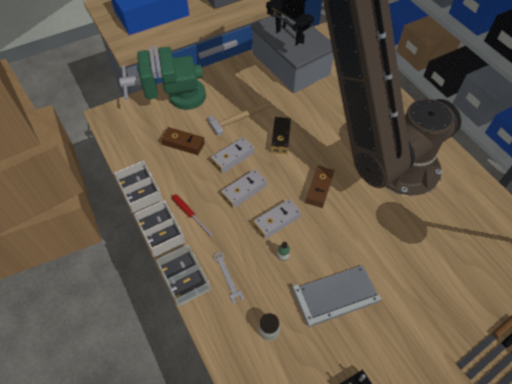

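View pics/side0.png

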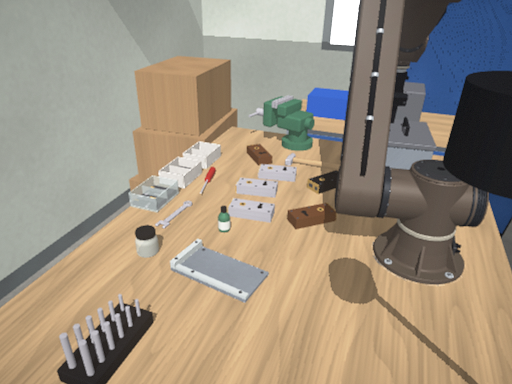

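The scene view shows three grey cases at about (231,154), (243,187) and (277,218). The jig is at (337,294), with its stop at the left (far) end and its fence along the lower edge. The oil bottle is at (284,250), close to the nearest case. I'll enlarge for corners.

```bash
python3 - <<'E'
import cv2
a=cv2.imread('pics/scene0.png')[125:335,195:395]
cv2.imwrite('pics/c1.png',cv2.resize(a[:120,:115],None,fx=5,fy=5,interpolation=cv2.INTER_CUBIC))
cv2.imwrite('pics/c2.png',cv2.resize(cv2.imread('pics/scene0.png')[255:330,285:390],None,fx=7,fy=7,interpolation=cv2.INTER_CUBIC))
cv2.imwrite('pics/c3.png',cv2.resize(cv2.imread('pics/side0.png')[155:300,160:310],None,fx=4,fy=4,interpolation=cv2.INTER_CUBIC))
E
```

```text
(no output)
```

View pics/c1.png

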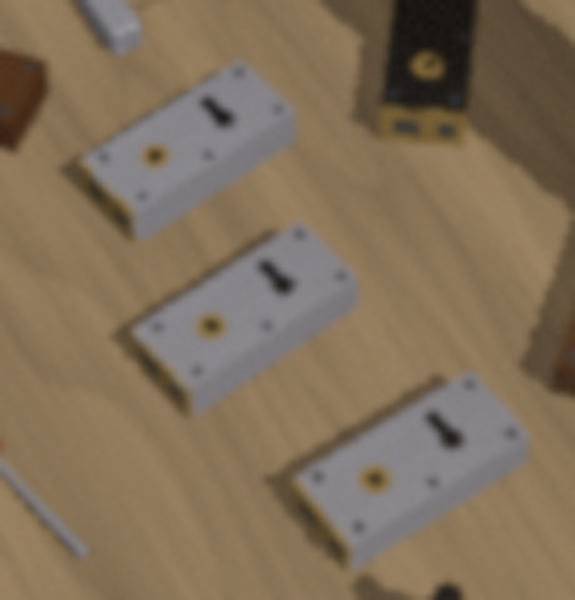

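View pics/c2.png

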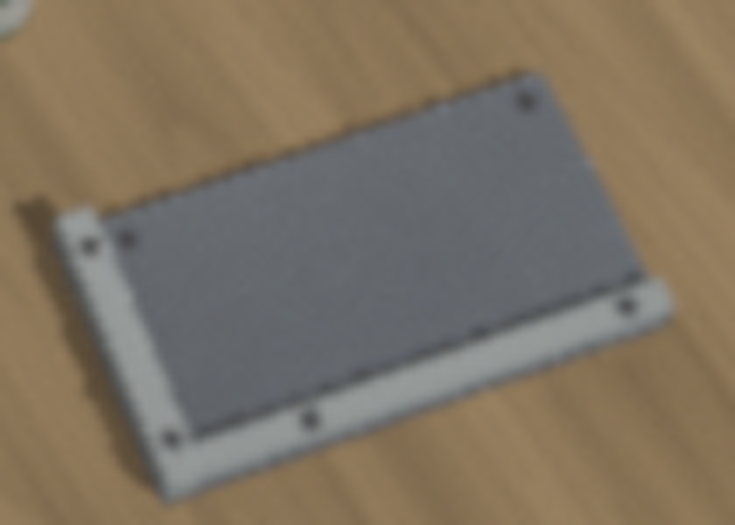

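View pics/c3.png

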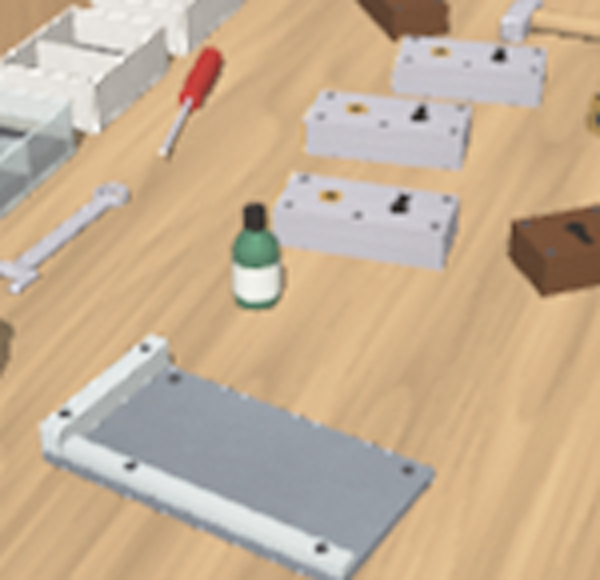

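```bash
python3 - <<'E'
from h import *
np.set_printoptions(precision=1,suppress=True)
def cv(p,s,ox,oy): return ((p[0]+.5)/s-.5+ox,(p[1]+.5)/s-.5+oy)
T={'A':[((155,156),(440,50)),((217,110),(500,55)),((208,155),(467,64))],
'B':[((211,326),(357,108)),((277,277),(420,113)),((267,325),(383,124))],
'C':[((375,479),(330,196)),((444,430),(401,204)),((432,481),(357,215))],
'J':[((90,245),(145,348)),((172,438),(64,412)),((310,420),(130,466)),((627,306),(320,548)),((127,240),(175,378)),((526,101),(408,470))]}
for k,v in T.items():
    for a,b in v:
        a=cv(a,7,285,255) if k=='J' else cv(a,5,195,125); b=cv(b,4,160,155)
        p,e=tri(ray('scene0',a),ray('side0',b)); print(k,p,e[0])
C={'A':[(80,160),(243,60),(297,105),(138,208)],'B':[(132,330),(302,222),(358,277),(190,385)],'C':[(293,480),(470,372),(530,435),(350,540)]}
for k,v in C.items():
    q=np.array([atz('scene0',cv(a,5,195,125),36) for a in v]);print(k,q[:,:2].ravel(),q.mean(0),[np.linalg.norm(q[i]-q[i-1]) for i in range(4)])
    ax=(q[0]+q[3]-q[1]-q[2])/2;print('yaw deg',np.degrees(np.arctan2(ax[1],ax[0])))
z=[('stopcorner out',(60,215),32),('stop/fence outer',(168,480),19),('fence end out',(672,312),19),('fence end in',(645,283),19),('plate corner',(540,72),10)]
for n,a,h in z: print(n,atz('scene0',cv(a,7,285,255),h))
E
```

```text
A [ 565.  -345.5   35.9] 0.03951983432388458
A [ 505.7 -362.    34.2] 0.7701340914771958
A [ 530.7 -328.6   34.1] 0.33362526534781545
B [ 598.5 -195.4   34.4] 0.15474018535250528
B [ 539.6 -208.5   34.7] 0.6247877296536328
B [ 564.9 -176.9   33.5] 0.8177099394160765
C [561.5 -33.9  34.3] 0.625184648538376
C [501.5 -44.7  33.5] 0.3228981718399754
C [529.3 -14.2  33.7] 0.8302595529059832
J [608.4 215.4  30.4] 0.9290375354049255
J [624.1 305.   32.4] 0.8556531858177742
J [564.6 323.6  17.5] 0.5848374158721835
J [416.6 349.3  17.7] 1.0171113765626034
J [586.3 214.3   8.1] 0.26252447506383975
J [393.2 246.9   7.5] 0.9706260837643402
A [ 614.1 -368.5  466.2 -394.3  452.  -336.8  597.1 -309.4] [ 532.4 -352.3   36. ] [np.float64(61.53892511255042), np.float64(150.11204148404957), np.float64(59.1751602533235), np.float64(147.66633726446045)]
yaw deg 10.287984750707428
B [ 648.2 -217.8  500.9 -241.5  489.9 -180.6  634.1 -158.5] [ 568.3 -199.6   36. ] [np.float64(60.945738832626745), np.float64(149.1462267048879), np.float64(61.87351369896683), np.float64(145.84406273190552)]
yaw deg 8.917329537550192
C [609.2 -59.4 462.7 -74.7 453.8 -12.2 598.7  -1.9] [531.1 -37.   36. ] [np.float64(58.45542306369476), np.float64(147.2884089597788), np.float64(63.13053465006454), np.float64(145.26442301703125)]
yaw deg 5.058099152673812
stopcorner out [612.2 197.   32. ]
stop/fence outer [631.2 315.6  19. ]
fence end out [401.  360.6  19. ]
fence end in [403.2 344.3  19. ]
plate corner [379.4 238.4  10. ]
```

Call:
carry_out(series=[[0.75, 0.52, -0.1, 0], [0.75, 0.52, -0.1, 0], [0.75, 0.52, -0.1, 0], [0.75, 0.52, -0.1, 0], [0.75, 0.52, -0.1, 0]], fingers=-1)

```text
t: 0.95
eef_pos: [344.5, -474.2, 189.6]
tcp_rot: [3.141, -0.0, 0.252]
ft_force: [0.5, -0.9, 0.9]
opening: 1.001
grip_force: 0.0
```

Call:
carry_out(series=[[0.75, 0.5, -0.1, 0], [0.75, 0.5, -0.1, 0], [0.75, 0.5, -0.1, 0], [0.75, 0.5, -0.1, 0], [0.5, 0.3, -0.1, 0]])

```text
t: 1.45
eef_pos: [520.4, -358.3, 164.5]
tcp_rot: [3.141, -0.0, 0.253]
ft_force: [0.6, -0.8, -0.7]
opening: 1.0
grip_force: 0.0
```

Call:
carry_out(series=[[0, 0, 0, 0], [0, 0, 0, 0], [0, 0, 0, 0], [0, 0, 0, 0], [0, 0, 0, 0]])

```text
t: 1.95
eef_pos: [517.6, -361.1, 165.0]
tcp_rot: [3.141, -0.0, 0.25]
ft_force: [0.3, -0.0, -0.5]
opening: 1.0
grip_force: 0.0
```

```bash
python3 - <<'E'
from h import *
s=env.state();print({k:s[k] for k in('t','eef_pos','tcp_rot','ft_force','opening')})
snap('wrist','w1')
print(env.calibration('wrist')['pose'])
print('bottle',atz('scene0',(284,257),0),atz('scene0',(285,243),85))
E
```

```text
{'t': 1.95, 'eef_pos': array([ 517.57395821, -361.07417712,  164.96213366]), 'tcp_rot': array([ 3.14116589e+00, -1.43419598e-04,  2.50464508e-01]), 'ft_force': array([ 0.33566091, -0.04425671, -0.48913199]), 'opening': 1.0003248445610262}
[[ 2.49345540e-01 -9.40648604e-01 -2.30232504e-01  5.82999930e+02]
 [-9.68414456e-01 -2.42075252e-01 -5.97746958e-02 -3.43844603e+02]
 [ 4.93392807e-04  2.37865039e-01 -9.71298090e-01  3.34467484e+02]
 [ 0.00000000e+00  0.00000000e+00  0.00000000e+00  1.00000000e+00]]
bottle [578.23308371  89.95979109   0.        ] [575.75241023  83.33337456  85.        ]
```

View pics/w1.png

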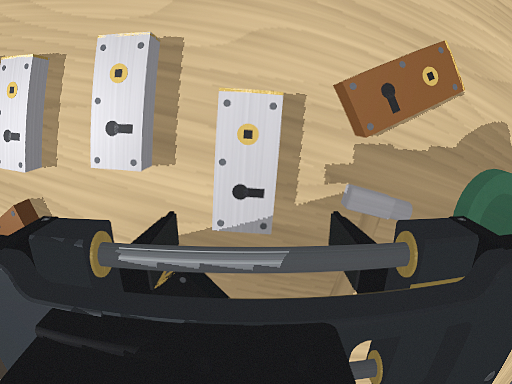

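The wrist view shows case A at (220,88)–(271,234), case B to its left at (92,33)–(150,170), and the hammer head at (375,200). I'll refine A and B from these and check the clearance to the hammer.

```bash
python3 - <<'E'
from h import *
np.set_printoptions(precision=1,suppress=True)
C={'A':[(220,89),(283,94),(271,234),(213,230)],'As':[(227,103),(273,106),(264,227),(221,223)],'B':[(98,34),(151,33),(143,170),(92,167)],'Bs':[(103,46),(141,46),(134,165),(97,162)]}
for k,v in C.items():
    q=np.array([atz('w1',a,36,True) for a in v]);print(k,q[:,:2].ravel(),q.mean(0),[np.linalg.norm(q[i]-q[i-1]) for i in range(4)])
    ax=(q[0]+q[1]-q[2]-q[3])/2;print('yaw',np.degrees(np.arctan2(ax[1],ax[0])))
for p in((345,185),(343,203),(411,205),(410,218)): print('ham',atz('w1',p,25,True))
print('brassA',atz('w1',(248,134),36,True))
E
```

```text
A [ 604.  -304.6  614.6 -366.5  469.5 -393.1  458.1 -331.2] [ 536.5 -348.9   36. ] [np.float64(148.27295721172632), np.float64(62.80277624340851), np.float64(147.55407244683119), np.float64(62.93150472801012)]
yaw 10.382403201609854
As [ 591.8 -314.9  600.2 -359.9  475.5 -383.7  468.3 -337.9] [ 533.9 -349.1   36. ] [np.float64(125.67447959848738), np.float64(45.79958922480889), np.float64(126.98448107519354), np.float64(46.29289862885258)]
yaw 10.671361598578148
B [ 640.8 -152.8  648.5 -217.4  504.1 -242.9  492.7 -179.7] [ 571.6 -198.2   36. ] [np.float64(150.4887476534702), np.float64(65.07514521517041), np.float64(146.63847356395402), np.float64(64.2883871538052)]
yaw 10.165820572411217
Bs [ 627.7 -163.8  632.9 -210.2  507.  -231.6  499.9 -185.5] [ 566.9 -197.8   36. ] [np.float64(129.60744541804291), np.float64(46.72158514688622), np.float64(127.66883937467615), np.float64(46.709065994727716)]
yaw 9.644223613164788
ham [ 540.2 -459.6   25. ]
ham [ 520. -464.   25.]
ham [ 538.8 -551.4   25. ]
ham [ 523.1 -556.8   25. ]
brassA [ 566.7 -342.9   36. ]
```

Call:
carry_out(series=[[0.33, 0.22, -0.5, -0.64], [0, 0, -0.75, 0], [0, 0, -0.75, 0], [0, 0, -0.6, 0], [0, 0, -0.42, 0]])

```text
t: 2.5
eef_pos: [533.9, -349.2, 11.6]
tcp_rot: [-3.14, 0.001, 0.184]
ft_force: [0.2, -0.8, 0.2]
opening: 0.996
grip_force: 0.0
```

Call:
carry_out(series=[[0, 0, 0, 0], [0, 0, 0, 0], [0, 0, 0, 0], [0, 0, 0, 0], [0, 0, 0, 0]], fingers=1)

```text
t: 3.0
eef_pos: [535.0, -349.4, 14.9]
tcp_rot: [3.141, -0.001, 0.185]
ft_force: [-1.1, 1.6, 6.1]
opening: 0.671
grip_force: 30.0
```

Call:
carry_out(series=[[0, 0, 0, 0], [0, 0, 0.1, 0], [0, 0, 0.1, 0], [0, 0, 0.1, 0], [0, 0, 0, 0]])

```text
t: 3.5
eef_pos: [534.9, -349.5, 29.3]
tcp_rot: [3.141, -0.0, 0.185]
ft_force: [-0.2, 0.4, -7.1]
opening: 0.67
grip_force: 30.0
```

Call:
carry_out(series=[[0, 0, 0, 0], [0, 0, 0, 0], [0, 0, 0, 0], [0, 0, 0, 0], [0, 0, 0, 0]])

```text
t: 4.0
eef_pos: [534.7, -349.3, 28.5]
tcp_rot: [-3.142, 0.0, 0.185]
ft_force: [-0.1, 0.0, -7.5]
opening: 0.675
grip_force: 30.0
```

Case A reads about -7.5 N, so it is the heavy one. I'll carry it high over the bottle towards the jig.

Call:
carry_out(series=[[0, 0, 0.3, 0], [0, 0, 0.6, 0], [0, 0, 0.6, 0], [0, 0, 0.5, 0], [0, 0, 0.2, 0]])

```text
t: 4.5
eef_pos: [535.5, -349.8, 142.3]
tcp_rot: [3.138, -0.003, 0.185]
ft_force: [0.7, -0.3, -7.2]
opening: 0.672
grip_force: 30.0
```

Call:
carry_out(series=[[0, 0.3, 0, 0], [0, 0.5, 0, -0.2], [0, 0.7, 0, -0.2], [0, 0.7, 0, -0.2], [0, 0.7, 0, -0.2]])

```text
t: 5.0
eef_pos: [533.8, -202.1, 137.6]
tcp_rot: [-3.14, 0.002, 0.1]
ft_force: [0.2, 0.5, -7.4]
opening: 0.67
grip_force: 30.0
```

Call:
carry_out(series=[[0, 0.7, 0, -0.2], [0, 0.7, 0, -0.2], [0, 0.7, 0, -0.2], [0, 0.7, 0, -0.2], [0, 0.7, 0, -0.2]])

```text
t: 5.5
eef_pos: [533.6, -27.2, 137.8]
tcp_rot: [-3.141, 0.002, -0.004]
ft_force: [1.0, -0.1, -7.2]
opening: 0.672
grip_force: 30.0
```

Call:
carry_out(series=[[0, 0.7, 0, -0.2], [0, 0.7, 0, -0.2], [0, 0.7, 0, -0.2], [0, 0.7, 0, -0.2], [0, 0.7, 0, -0.2]])

```text
t: 6.0
eef_pos: [533.4, 147.5, 137.8]
tcp_rot: [3.141, 0.002, -0.109]
ft_force: [0.3, -0.8, -7.1]
opening: 0.668
grip_force: 30.0
```

Call:
carry_out(series=[[0, 0.7, 0, -0.2], [0, 0.7, 0, -0.2], [0, 0.5, 0, -0.2], [-0.1, 0.4, 0, 0], [-0.1, 0.2, 0, 0]])

```text
t: 6.5
eef_pos: [523.2, 272.3, 137.6]
tcp_rot: [3.141, 0.002, -0.17]
ft_force: [0.6, 0.5, -7.4]
opening: 0.673
grip_force: 30.0
```

Call:
carry_out(series=[[0, 0, 0, 0], [0, 0, 0, 0], [0, 0, 0, 0], [0, 0, 0, 0], [0, 0, 0, 0]])

```text
t: 7.0
eef_pos: [525.0, 270.1, 138.7]
tcp_rot: [3.142, -0.0, -0.172]
ft_force: [0.4, 0.0, -7.0]
opening: 0.672
grip_force: 30.0
```

```bash
python3 - <<'E'
from h import *
s=env.state();print({k:s[k] for k in('t','eef_pos','tcp_rot','ft_force','opening','joints')})
snap('wrist','w2')
E
```

```text
{'t': 7.0, 'eef_pos': array([524.9715743 , 270.08857795, 138.7187472 ]), 'tcp_rot': array([ 3.14152273e+00, -4.75748819e-05, -1.72184899e-01]), 'ft_force': array([ 0.42943944,  0.04531687, -6.99723734]), 'opening': 0.6723048869765612, 'joints': array([ 3.63348295e-01,  5.27538707e-01,  1.72734049e+00, -1.08921281e-04,
        8.86708230e-01,  2.10639836e+00])}
```

View pics/w2.png

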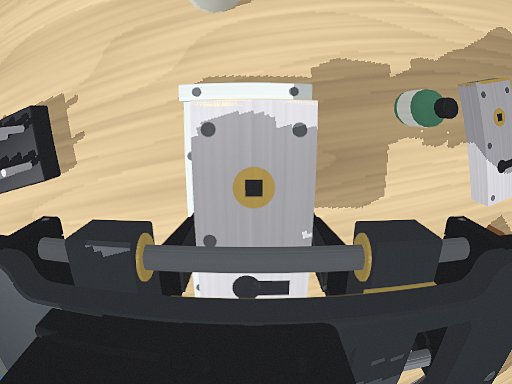

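The held case hangs over the jig, square to it. The stop's screws are at (197,92) and (294,92), and the case's screws at (208,130) and (300,130).

```bash
python3 - <<'E'
from h import *
np.set_printoptions(precision=1,suppress=True)
t=-.172; R=np.array([[np.cos(t),np.sin(t)],[-np.sin(t),np.cos(t)]])
S=[atz('w2',p,32,True)[:2] for p in((197,92),(294,92))]; Z=138.7-14.3+36
c=[atz('w2',p,Z,True)[:2] for p in((208,130),(300,130),(254,188))]
print(S,np.degrees(np.arctan2(*(S[0]-S[1])[::-1]))-90, c, np.degrees(np.arctan2(*(c[0]-c[1])[::-1]))-90)
print('jig axes: stop',[R@s for s in S],'case',[R@s for s in c],'tcp',R@np.array([525,270.1]),'home',R@np.array([536.5,288.6]))
E
```

```text
[array([625.7, 306.2]), array([610. , 217.9])] -10.119162312182041 [array([589.9, 282.3]), array([582.1, 237.2]), array([556.7, 264.8])] -9.766321399592954
jig axes: stop [array([564.1, 408.8]), array([563.7, 319.1])] case [array([532.8, 379.1]), array([532.9, 333.3]), array([503.2, 356.2])] tcp [471. 356.] home [479.2 376.2]
```

Call:
carry_out(series=[[0.04, 0.24, -0.3, 0], [0, 0, -0.6, 0], [0, 0, -0.6, 0], [0, 0, -0.5, 0], [0, 0, -0.2, 0]])

```text
t: 7.55
eef_pos: [525.6, 282.7, 25.6]
tcp_rot: [3.14, 0.003, -0.171]
ft_force: [-0.4, 0.3, -7.2]
opening: 0.673
grip_force: 30.0
```

Call:
carry_out(series=[[0, 0, 0, 0], [0, 0, 0, 0], [0, 0, 0, 0], [0, 0, 0, 0], [0, 0, 0, 0]])

```text
t: 8.05
eef_pos: [527.0, 282.8, 29.4]
tcp_rot: [-3.141, -0.001, -0.171]
ft_force: [0.0, -0.5, -6.9]
opening: 0.669
grip_force: 30.0
```

Call:
carry_out(series=[[0, 0, -0.04, 0], [0, 0, 0, 0], [0, 0, 0, 0], [0, 0, 0, 0], [0, 0, 0, 0]])

```text
t: 8.55
eef_pos: [526.7, 282.7, 26.7]
tcp_rot: [3.141, 0.0, -0.171]
ft_force: [0.2, 0.4, -7.2]
opening: 0.67
grip_force: 30.0
```

Call:
carry_out(series=[[0, 0, -0.02, 0], [0, 0, 0, 0], [0, 0, 0, 0], [0, 0, 0, 0], [0, 0, 0, 0]])

```text
t: 9.05
eef_pos: [526.7, 282.7, 25.7]
tcp_rot: [3.141, 0.0, -0.171]
ft_force: [-0.2, -0.3, -7.4]
opening: 0.674
grip_force: 30.0
```

Call:
carry_out(series=[[0, 0, -0.02, 0], [0, 0, 0, 0], [0, 0, 0, 0], [0, 0, 0, 0], [0, 0, 0, 0]])

```text
t: 9.55
eef_pos: [526.9, 282.7, 24.9]
tcp_rot: [-3.142, -0.0, -0.171]
ft_force: [-0.1, -0.4, -0.4]
opening: 0.672
grip_force: 30.0
```

Call:
carry_out(series=[[0.004, 0.024, 0, 0], [0.004, 0.024, 0, 0], [0.004, 0.024, 0, 0], [0.004, 0.024, 0, 0], [0.004, 0.024, 0, 0]])

```text
t: 10.05
eef_pos: [527.7, 288.5, 24.8]
tcp_rot: [3.141, 0.0, -0.171]
ft_force: [-1.2, -4.5, 2.6]
opening: 0.674
grip_force: 30.0
```

Call:
carry_out(series=[[0.003, 0.02, 0, 0], [0.003, 0.02, 0, 0], [0, 0, 0, 0], [0, 0, 0, 0], [0, 0, 0, 0]])

```text
t: 10.55
eef_pos: [528.1, 290.7, 24.9]
tcp_rot: [3.142, -0.0, -0.171]
ft_force: [-2.2, -4.4, 4.4]
opening: 0.671
grip_force: 30.0
```

Call:
carry_out(series=[[0.003, 0.02, 0, 0], [0.003, 0.02, 0, 0], [0, 0, 0, 0], [0, 0, 0, 0], [0, 0, 0, 0]])

```text
t: 11.05
eef_pos: [528.4, 292.4, 24.8]
tcp_rot: [3.141, 0.0, -0.171]
ft_force: [-1.1, -5.3, 5.2]
opening: 0.671
grip_force: 30.0
```

Call:
carry_out(series=[[0.003, 0.02, 0.005, 0], [0, 0, 0, 0], [0.003, 0.02, 0, 0], [0, 0, 0, 0], [0, 0, 0, 0]])

```text
t: 11.55
eef_pos: [528.3, 292.5, 24.9]
tcp_rot: [3.138, 0.001, -0.171]
ft_force: [-0.7, -20.9, 7.5]
opening: 0.671
grip_force: 30.0
```

Call:
carry_out(series=[[0.003, 0.02, 0, 0], [0, 0, 0, 0], [0.003, 0.02, 0, 0], [0, 0, 0, 0], [0, 0, 0, 0]])

```text
t: 12.05
eef_pos: [528.3, 292.7, 25.0]
tcp_rot: [3.136, 0.003, -0.171]
ft_force: [-1.7, -35.2, 11.7]
opening: 0.672
grip_force: 30.0
```

Call:
carry_out(series=[[-0.01, -0.05, 0, 0], [0.039, -0.007, 0, 0], [0.039, -0.007, 0, 0], [0.039, -0.007, 0, 0], [0.039, -0.007, 0, 0]])

```text
t: 12.55
eef_pos: [532.5, 291.7, 24.8]
tcp_rot: [3.137, 0.008, -0.172]
ft_force: [-20.1, -8.7, 16.0]
opening: 0.669
grip_force: 30.0
```

Call:
carry_out(series=[[0.02, -0.003, 0, 0], [0, 0, 0, 0], [0.02, -0.003, 0, 0], [0, 0, 0, 0], [0, 0, 0, 0]])

```text
t: 13.05
eef_pos: [534.4, 291.4, 24.7]
tcp_rot: [3.137, 0.008, -0.172]
ft_force: [-19.2, -10.4, 14.9]
opening: 0.673
grip_force: 30.0
```

Call:
carry_out(series=[[0.02, -0.003, 0, 0], [0, 0, 0, 0], [0.02, -0.003, 0, 0], [0, 0, 0, 0], [0, 0, 0, 0]])

```text
t: 13.55
eef_pos: [536.3, 291.0, 24.8]
tcp_rot: [3.137, 0.008, -0.172]
ft_force: [-19.4, -10.1, 14.6]
opening: 0.667
grip_force: 30.0
```

Call:
carry_out(series=[[0, 0, 0.01, 0], [0.02, -0.003, 0, 0], [0, 0, 0, 0], [0, 0, 0, 0], [0, 0, 0, 0]])

```text
t: 14.05
eef_pos: [537.2, 290.9, 24.7]
tcp_rot: [3.137, 0.008, -0.172]
ft_force: [-18.1, -9.8, 10.2]
opening: 0.675
grip_force: 30.0
```

Call:
carry_out(series=[[0.02, -0.003, 0, 0], [0, 0, 0, 0], [0.02, -0.003, 0, 0], [0, 0, 0, 0], [0, 0, 0, 0]])

```text
t: 14.55
eef_pos: [537.9, 290.7, 24.6]
tcp_rot: [3.136, 0.011, -0.172]
ft_force: [-24.3, -6.9, 12.5]
opening: 0.668
grip_force: 30.0
```

```bash
python3 - <<'E'
from h import *
s=env.state();print({k:s[k] for k in('t','eef_pos','tcp_rot','ft_force','moment')})
snap('wrist','w3')
E
```

```text
{'t': 14.55, 'eef_pos': array([537.93059912, 290.72208079,  24.59274246]), 'tcp_rot': array([ 3.13626926,  0.01065252, -0.17197385]), 'ft_force': array([-24.33101654,  -6.88595179,  12.50565747]), 'moment': array([-1.00559252,  4.14096407, -0.26401853])}
```

View pics/w3.png

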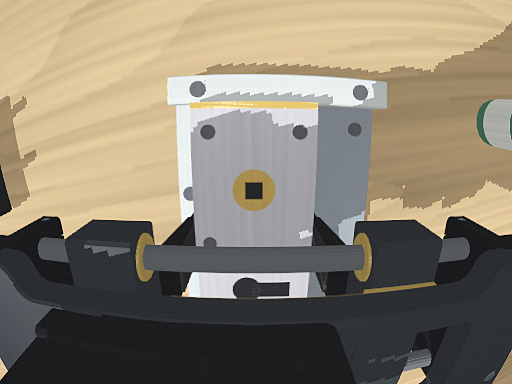

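Call:
carry_out(series=[[0.02, -0.003, 0.01, 0], [0, 0, 0, 0], [0.02, -0.003, 0, 0], [0, 0, 0, 0], [0, 0, 0, 0]])

```text
t: 15.1
eef_pos: [538.9, 290.6, 24.5]
tcp_rot: [3.136, 0.013, -0.172]
ft_force: [-29.0, -5.3, 9.2]
opening: 0.668
grip_force: 30.0
```

```bash
python3 - <<'E'
from h import *
np.set_printoptions(precision=1,suppress=True)
t=-.172; R=np.array([[np.cos(t),np.sin(t)],[-np.sin(t),np.cos(t)]])
f=lambda ps,z:[R@atz('w3',p,z,True)[:2] for p in ps]
print('stop screws',f([(198,89),(361,92)],32),'stop inner top edge R',f([(345,107),(386,107)],32),'case screws',f([(208,132),(300,132),(254,190)],46))
print('brass top edge',f([(191,107),(317,107)],46),'fence screw',f([(189,194)],19), 'plate screw',f([(354,129)],10))
E
```

```text
stop screws [array([564.3, 409.1]), array([564.6, 318.9])] stop inner top edge R [array([555.5, 328.4]), array([557.3, 302.9])] case screws [array([541.3, 401.7]), array([541.4, 356. ]), array([511.6, 378.8])]
brass top edge [array([554.1, 410.2]), array([554.2, 347.6])] fence screw [array([502.1, 418.7])] plate screw [array([542.6, 314.8])]
```

The case looks within about 3 mm of the stop, but grip slip makes the force reading ambiguous. I'll release it and nudge it home from behind with shut fingers, where contact is clear.

Call:
carry_out(series=[[-0.04, 0.007, 0, 0], [0, 0, 0, 0], [0, 0, 0, 0], [0, 0, 0, 0], [0, 0, 0, 0]], fingers=-1)

```text
t: 15.6
eef_pos: [543.6, 291.9, 26.0]
tcp_rot: [-3.141, -0.001, -0.171]
ft_force: [-0.3, 0.9, 0.3]
opening: 0.987
grip_force: 0.0
```

Call:
carry_out(series=[[0, 0, 0.2, 0], [0, 0, 0.4, 0], [0, 0, 0.5, 0], [0, 0, 0.3, 0], [0, 0, 0, 0]])

```text
t: 16.1
eef_pos: [544.3, 292.2, 98.6]
tcp_rot: [-3.139, -0.004, -0.171]
ft_force: [0.7, -0.1, 0.3]
opening: 0.998
grip_force: 0.0
```

Call:
carry_out(series=[[-0.4, 0.07, 0, 0], [-0.5, 0.09, 0, 0], [-0.5, 0.09, 0, 0], [-0.4, 0.07, 0, 0], [-0.2, 0.03, 0, 0]], fingers=1)

```text
t: 16.6
eef_pos: [441.6, 309.3, 95.5]
tcp_rot: [3.141, 0.001, -0.171]
ft_force: [0.1, 0.3, 0.5]
opening: 0.637
grip_force: 0.0
```

Call:
carry_out(series=[[0, 0, 0, 0], [0, 0, 0, 0], [0, 0, 0, 0], [0, 0, 0, 0], [0, 0, 0, 0]])

```text
t: 17.1
eef_pos: [443.7, 309.1, 95.8]
tcp_rot: [3.141, 0.0, -0.172]
ft_force: [-0.3, 0.1, 0.3]
opening: 0.217
grip_force: 0.0
```

```bash
python3 - <<'E'
from h import *
s=env.state();print({k:s[k] for k in('t','eef_pos','tcp_rot','ft_force','opening')})
snap('wrist','w4')
E
```

```text
{'t': 17.1, 'eef_pos': array([443.67142709, 309.11312115,  95.77761429]), 'tcp_rot': array([ 3.14147685e+00,  3.64992563e-05, -1.71834585e-01]), 'ft_force': array([-0.29181721,  0.14469839,  0.27647493]), 'opening': 0.21711359823492263}
```

View pics/w4.png

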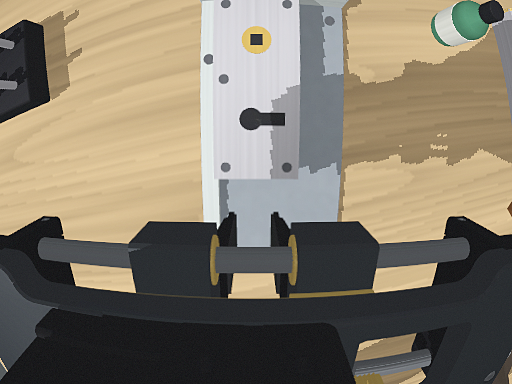

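The case lies flat against the fence with its rear edge at row 179 (columns 215–298). The fingers are behind it and clear.

```bash
python3 - <<'E'
from h import *
np.set_printoptions(precision=1,suppress=True)
t=-.172; R=np.array([[np.cos(t),np.sin(t)],[-np.sin(t),np.cos(t)]])
f=lambda ps,z:[R@atz('w4',p,z,True)[:2] for p in ps]
print('rear edge',f([(215,179),(298,179)],46),'screws',f([(226,167),(287,167),(225,4),(287,4),(256,40)],46))
print('fence screw',f([(208,59)],19),'plate',f([(329,20)],10),'tcp',R@env.state()['eef_pos'][:2])
E
```

```text
rear edge [array([406.3, 410.1]), array([406.5, 347.2])] screws [array([415.5, 401.5]), array([415.6, 355.8]), array([540.9, 402.4]), array([541.2, 356.1]), array([510.9, 379.3])]
fence screw [array([502.4, 418.6])] plate [array([542.9, 314.8])] tcp [384.1 380.5]
```

Call:
carry_out(series=[[0, 0, -0.3, 0], [0, 0, -0.4, 0], [0, 0, -0.4, 0], [0, 0, -0.25, 0], [0, 0, 0, 0]])

```text
t: 17.65
eef_pos: [442.8, 308.9, 27.1]
tcp_rot: [3.14, 0.002, -0.171]
ft_force: [0.1, -0.1, -0.3]
opening: 0.005
grip_force: 0.0
```

Call:
carry_out(series=[[0.04, -0.007, 0, 0], [0.04, -0.007, 0, 0], [0.04, -0.007, 0, 0], [0, 0, 0, 0], [0, 0, 0, 0]])

```text
t: 18.15
eef_pos: [449.4, 308.3, 28.7]
tcp_rot: [-3.141, -0.0, -0.171]
ft_force: [0.7, -0.8, 0.3]
opening: 0.004
grip_force: 0.0
```

Call:
carry_out(series=[[0.04, -0.007, 0, 0], [0.04, -0.007, 0, 0], [0, 0, 0, 0], [0, 0, 0, 0], [0, 0, 0, 0]])

```text
t: 18.65
eef_pos: [453.3, 307.5, 28.4]
tcp_rot: [3.142, -0.0, -0.171]
ft_force: [0.6, -0.6, -0.6]
opening: 0.002
grip_force: 0.0
```

Call:
carry_out(series=[[0.02, -0.003, 0, 0], [0, 0, 0, 0], [0.02, -0.003, 0, 0], [0, 0, 0, 0], [0, 0, 0, 0]])

```text
t: 19.15
eef_pos: [453.4, 307.4, 28.4]
tcp_rot: [3.14, 0.003, -0.171]
ft_force: [-10.5, 4.6, 5.5]
opening: 0.003
grip_force: 5.4
```

Call:
carry_out(series=[[0.02, -0.003, 0, 0], [0, 0, 0, 0], [0.02, -0.003, 0, 0], [0, 0, 0, 0], [0, 0, 0, 0]])

```text
t: 19.65
eef_pos: [453.5, 307.4, 28.4]
tcp_rot: [3.139, 0.006, -0.171]
ft_force: [-19.8, 10.2, 10.5]
opening: 0.002
grip_force: 10.9
```

Pushing with 20 N gave no motion, so the case is against the stop. I'll do the same check on the fence side.

Call:
carry_out(series=[[-0.2, 0.035, 0, 0], [0, 0, 0.2, 0], [0, 0, 0.5, 0], [0, 0, 0.3, 0], [0, 0, 0, 0]])

```text
t: 20.15
eef_pos: [448.6, 309.1, 80.7]
tcp_rot: [-3.139, -0.004, -0.171]
ft_force: [-0.4, 0.6, -0.4]
opening: 0.004
grip_force: 0.0
```

Call:
carry_out(series=[[0.3, -0.25, 0, 0], [0.4, -0.35, 0, 0], [0.5, -0.4, 0, 0], [0.3, -0.3, 0, 0], [0.2, -0.13, 0, 0]])

```text
t: 20.65
eef_pos: [533.3, 235.7, 77.8]
tcp_rot: [3.141, 0.0, -0.173]
ft_force: [0.0, 1.1, -0.4]
opening: 0.004
grip_force: 0.0
```

Call:
carry_out(series=[[0, 0, 0, 0], [0, 0, -0.3, 0], [0, 0, -0.4, 0], [0, 0, -0.3, 0], [0, 0, 0, 0]])

```text
t: 21.15
eef_pos: [530.5, 237.6, 26.7]
tcp_rot: [3.14, 0.003, -0.17]
ft_force: [-1.1, -0.2, -0.2]
opening: 0.004
grip_force: 0.0
```

Call:
carry_out(series=[[0.007, 0.04, 0, 0], [0.007, 0.04, 0, 0], [0, 0, 0, 0], [0, 0, 0, 0], [0, 0, 0, 0]])

```text
t: 21.65
eef_pos: [533.0, 241.2, 28.8]
tcp_rot: [-3.141, -0.0, -0.171]
ft_force: [-0.1, 0.0, 0.5]
opening: 0.003
grip_force: 0.0
```

Call:
carry_out(series=[[0.007, 0.04, 0, 0], [0.007, 0.04, 0, 0], [0, 0, 0, 0], [0, 0, 0, 0], [0, 0, 0, 0]])

```text
t: 22.15
eef_pos: [533.6, 245.2, 28.4]
tcp_rot: [3.141, 0.0, -0.171]
ft_force: [-0.1, 0.3, -0.6]
opening: 0.0
grip_force: 0.0
```

Call:
carry_out(series=[[0.003, 0.02, 0, 0], [0, 0, 0, 0], [0.003, 0.02, 0, 0], [0, 0, 0, 0], [0, 0, 0, 0]])

```text
t: 22.65
eef_pos: [533.9, 247.2, 28.4]
tcp_rot: [3.141, 0.0, -0.171]
ft_force: [0.1, -0.1, -0.1]
opening: 0.006
grip_force: 0.0
```

Call:
carry_out(series=[[0.003, 0.02, 0, 0], [0, 0, 0, 0], [0.003, 0.02, 0, 0], [0, 0, 0, 0], [0, 0, 0, 0]])

```text
t: 23.15
eef_pos: [534.2, 249.2, 28.4]
tcp_rot: [3.142, 0.0, -0.171]
ft_force: [-0.4, -0.3, 0.1]
opening: 0.004
grip_force: 0.0
```

Call:
carry_out(series=[[0.003, 0.02, 0, 0], [0, 0, 0, 0], [0.003, 0.02, 0, 0], [0, 0, 0, 0], [0, 0, 0, 0]])

```text
t: 23.65
eef_pos: [534.4, 251.0, 28.4]
tcp_rot: [3.141, 0.0, -0.171]
ft_force: [-0.4, -3.5, 0.6]
opening: 0.002
grip_force: 1.8
```

Call:
carry_out(series=[[0.003, 0.02, 0, 0], [0, 0, 0, 0], [0.003, 0.02, 0, 0], [0, 0, 0, 0], [0, 0, 0, 0]])

```text
t: 24.15
eef_pos: [534.4, 251.2, 28.4]
tcp_rot: [3.139, 0.001, -0.171]
ft_force: [-0.3, -17.4, 5.4]
opening: 0.003
grip_force: 9.0
```

Call:
carry_out(series=[[-0.04, -0.2, 0, 0], [-0.04, -0.2, 0.1, 0], [0, 0, 0.5, 0], [0, 0, 0.8, 0], [0, 0, 0.8, 0]])

```text
t: 24.65
eef_pos: [530.4, 232.8, 139.7]
tcp_rot: [3.141, 0.001, -0.172]
ft_force: [0.2, 0.8, 0.1]
opening: 0.004
grip_force: 0.0
```

Call:
carry_out(series=[[-0.5, 0, 0.5, 0], [-0.5, 0, 0, 0], [-0.5, 0, 0, 0], [0, 0, 0, 0], [0, 0, 0, 0]])

```text
t: 25.15
eef_pos: [456.0, 233.3, 164.0]
tcp_rot: [-3.141, -0.001, -0.171]
ft_force: [0.4, -0.8, 0.6]
opening: 0.007
grip_force: 0.0
```

```bash
python3 - <<'E'
from h import *
s=env.state();print({k:s[k] for k in('t','eef_pos')})
im=snap('scene','s5'); sd=snap('side','sd5')
a=cv2.resize(im[110:340,160:400],None,fx=1.6,fy=1.6); b=cv2.resize(sd[140:310,120:360],(384,272))
a=cv2.resize(a,(384,368)); cv2.imwrite('pics/fin.png',np.hstack([a[:368],np.vstack([b,np.zeros((96,384,3),np.uint8)])])[:,:,::-1])
E
```

```text
{'t': 25.15, 'eef_pos': array([456.04527462, 233.27148054, 164.02838677])}
```

View pics/fin.png

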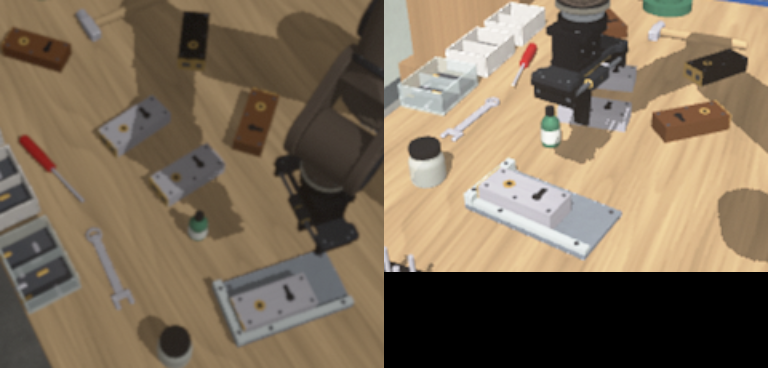

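The case sits in the jig corner, in contact with both fence and stop. The two other cases and all the bystanders are where they started. Handing in.

```bash
python3 -c "
from cell import env
print(env.job_done())"
```

```text
the job is handed in; nothing more can be done
None
```

I handed the job in at about 25 s: the heavy case (about 7 N on the wrist) lies flat in the jig, keyhole side up. It held firm when nudged against both the stop and the fence, and the other two cases and all bystanders were not touched; the verdict was not shown.

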